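# Fit the selector arm to its splined shaft

## Robot

A 6-joint arm with a two-finger parallel gripper is mounted at the origin on a cart in front of the work surface, level with it; the furniture and walls round the work are solid. World frame = base frame: x ahead of the robot, y to its left, z up, the work surface at z = 0. Lengths are in mm, angles in degrees, forces in N, time in s.
With the tool pointing down it reaches from about 350 to 850 mm from the base axis. Payload 8.1 kg.
Tool frame: the origin (TCP) lies midway between the tips of the shut fingers; the grasp point (between the pads) lies 19 mm behind it; z points along the fingers, y is the line along which they close (so a half turn about z gives the same grasp; the last joint's range is limited). The gripper opens to 85 mm and grips with 20 to 120 N. Pads are 22 mm wide; open, the fingers measure 114 mm over their backs; the gripper's body (76 mm by 85 mm) begins 54 mm behind the grasp point. The pads swing forward as they close: fully open they stand 13 mm farther back than shut.
Start: joints at [62.544, 7.471, 85.268, -0, 87.261, -4.893], TCP at [230.2, 554.088, 231.292] pointing down, gripper open.
Joint ranges: [-169.43, 169.43], [-51.17, 129.36], [1.28, 143.12], [-76.62, 256.62], [0, 156.53], [-152.29, 152.29]. Speed limits (degrees/s): [136.94, 136.94, 159.86, 180, 180, 180].

## Interface

Orientations are given as [roll, pitch, yaw] about the fixed x, y, z axes, in that order (R = Rz(yaw) Ry(pitch) Rx(roll)).
In Python, from bench import sense, snapshot, camera_params, hand_in, masks_of, pinpoint gives the robot as it stands.
- The arm moves only by the tool step_arm, never from a script. Its argument "targets" is a list of rows, each an object with "angular": the turn, a rotation vector about the tool's x, y, z scaled (see below), a list of three; "dp": the shift along the tool's x, y, z scaled (see below), a list of three; "fingers": the closure, from 0 (fully open) to 1 (shut). A call has exactly 8 rows; each row is the pose to reach, as a shift and turn from the pose commanded when the call began, along the tool's axes at that moment, turning the shorter way round; what a row does not reach only later rows make up. The controller multiplies each number of a shift by 0.2 m and each number of a turn by 180 degrees. A row lasts 1/8 s, in which the tool goes at most 62.5 mm and 10.7 degrees, less where a joint would pass 70% of its speed; a pose out of reach is approached as far as the arm can. A call with a number of a shift or a turn outside -1 to 1 is refused whole. A call with a gripper value outside its range is refused whole. The fingers move at their own pace and stop on an object; "newtons" is the grip in N (left out, the last holds). Time passes only in rows, so rows that repeat a pose let the fingers close, or fill a call up. It gives the time, the measured TCP pose, the force, the opening and the grip force at its end, in the units of the state.
- sense(): the state, without advancing time (a new reading comes with each control period).
- snapshot(name): name is "scene" or "top"; returns the picture (420x560x3 uint8, blue, green, red); there is no depth.
- camera_params(name): a dict with "vfov" (degrees; the focal length in pixels is half the picture's height over the tangent of half this angle, whatever the lens; pixels are square), "cx", "cy" (the principal point, pixels), "R" (3x3) and "t" (3): a world point X has camera coordinates R X + t. Camera axes: x right, y down, z forward; pixel columns grow to the right and rows downward; lengths in mm; the calibration is good to about 2 mm. A picture is of the moment at which its call begins. camera_params takes no time and is no camera call.
- hand_in(): hands the job in; it is judged then, once.
Trained networks look in the newest picture that a camera, given by its name, has taken for a name from the list of things; names that differ only in an ending like _2 or _b are one class to them, and where a whole thing is asked for, a point or a joint stands for the part that bears it (a point fixed in the world has none). Each returns a list of dicts, best first, with "conf" (0 to 1); they miss things now and then, are a little off and sometimes report something else, mostly with a low value. They report only what shows in the picture. A call takes as long as a camera call. They do not tell look-alikes from the thing itself.
- masks_of(camera, label): "pixels" (420x560 bool, what is visible of it) and "at" ([column, row] in pixels, amid what is visible of it).
- pinpoint(camera, label): "at" ([column, row] in pixels: a listed point, or the origin of a listed thing).
The state is a dict: "time": time; "joint_pos": joint angles; "qd": joint speeds; "joint_efforts": joint torques, N m; "tool_pos": TCP position; "tcp_rot": TCP orientation; "ft_force": force on the tool from outside, world axes, zero at the start; "wrist_torque": the same for the moment, N m; "finger_gap": finger opening in mm; "grip_force": force on a finger pad.
Only numpy, scipy, OpenCV 4.12 (cv2) and the standard library are available. Lean on these libraries where they do the work, as an engineer would, in place of code of your own. Each camera call takes 0.05 s, during which the arm holds its last target. There are 200 camera calls.

## Task

Put the loose selector lever onto the splined shaft of the selector gearbox with its arm out over the gearbox's front edge, clear of the stop post: feel for the angle at which the splines mesh, without forcing it, and press it fully home on the shaft's collar. Then, still gently, swing it clockwise (seen from above) until the arm rests against the front side of the stop post, and let go. Leave the bottle, spool, ring and brass insert where they are.

Things in the scene. Friction and masses are not known exactly. Their poses are not given: they have to be found in the camera images.
- lever: loose bare-metal lever, 0.12 kg, mostly in the hub, lying flat. Origin: on the bore's axis at the underside; z up. Hexagonal hub 36 mm across flats, 28 mm high, two flats facing +y and -y. The arm points along +x: 16 mm wide (y -8 to +8), 10 mm thick, underside flush with the hub's. Through bore 18 mm across with six grooves 6.4 mm wide, 26 mm across, 60 degrees apart (30, 90, 150... from +x)
- lever_eye (a point): centre of the 8 mm drilled hole in the 24 mm square eye plate at the end of the lever's arm, 100 mm from the bore's axis, 5 mm above the underside
- selector: selector gearbox fixed to the worktop: grey box with an aluminium top plate, 104 (x) x 174 (y) x 40 mm high. Origin: centre of its underside, z up; its front faces its own -x (the robot's side), its +y is its left. The steel splined shaft stands upright at x 0, y -45 mm of this frame; the stop post at x +13, y +30 mm
- shaft_seat (a point): on the shaft's axis, at the top of its 32 mm collar, 46 mm above the worktop: the lever's origin comes here when fully home. From here up: six teeth 18 mm high, 5 mm wide, 24 mm across the tips, 60 degrees apart, with flat square ends. Axes as the gearbox's; they do NOT show the angle of the teeth, which can be any. The shaft turns against a steady friction of 0.25 N m
- shaft_nose (a point): on the shaft's axis at its very top, 38 mm above the collar. The plain round nose above the teeth is 17.6 mm in diameter up to 28 mm above the collar, then tapers to 6 mm. A lever resting unmeshed on the teeth's ends has its origin 18 mm above the collar; turned there, lightly loaded, it meshes within 60 degrees at the latest and can sink (play about 3 degrees either way)
- stop_post: upright steel pin on the gearbox, 10 mm diameter, 28 mm high, fixed; origin at its foot on the top plate, 40 mm above the worktop, 76 mm from the shaft's axis. The arm of the seated lever meets it side on; nothing else limits the lever's turn
- stop_top (a point): centre of the stop post's top, 68 mm above the worktop. With the arm touching the post's front side this point is at x = about 75, y = -13 mm in the lever's frame; the arm then points along the gearbox's +y
- bottle: bystander: white squeeze bottle with a pointed red cap, 47 mm diameter, 134 mm high; origin at the centre of its underside
- spool: bystander: solder spool with blue flanges, 58 mm diameter, 36 mm high; origin at the centre of its underside
- ring: bystander: flat aluminium ring, 75 mm diameter, 12 mm high; origin at the centre of its underside
- insert: bystander: cylindrical brass insert, 30 mm diameter, 45 mm high; origin at the centre of its underside
Things that resemble listed ones, but are neither listed nor needed, are in the scene too. Of the things shaped like the lever, the metal one is meant.

How it is judged:
By the outcome, as a careful person would: the job done as asked, in the order asked, and still so for the second after the job is handed in, with the robot touching nothing.
It also fails if it takes over 67 s, if anything falls off the work surface, if the arm or the gripper's body presses on something with over 40 N, if the wrist force passes 120 N, or if a joint passes its speed limit or range.

## Working session

There is one attempt and no reset: what is moved stays moved. The work goes in short steps, Python scripts to look and compute and a tool call to move; the robot and the scene stay as the last step left them, time stands still between calls to the robot, and variables do not carry over. Pictures are saved under pics/ and viewed, at most 10 in all, crops included, and the job is handed in when it is done.

Besides the shell and the picture viewer there is one more tool, called after "Call:" in YAML: its name, and indented under it one key for each argument. step_arm: Moves the arm, as the interface text tells. Its arguments: {"type":"object","properties":{"targets":{"type":"array","items":{"type":"object","properties":{"angular":{"type":"array","items":{"type":"number","minimum":-1,"maximum":1}},"dp":{"type":"array","items":{"type":"number","minimum":-1,"maximum":1}},"fingers":{"type":"number"}}}},"newtons":{"type":"number"}},"required":["targets"]}

```bash
mkdir -p pics; ls; python3 - <<'E'
from bench import *
import cv2,numpy as np
for n in("scene","top"):
    im=snapshot(n);cv2.imwrite(f"pics/{n}0.png",im)
    p=camera_params(n);print(n,p)
    for l in["lever","lever_eye","shaft_seat","shaft_nose","stop_top","selector","stop_post","bottle","spool","ring","insert"]:
        print(l,[(np.round(d["at"],1).tolist(),round(d["conf"],2)) for d in pinpoint(n,l)])
print(sense())
E
```

```text
pics
scene {'vfov': 54.62338518964841, 'cx': 281.55440228924635, 'cy': 214.82311084131092, 'R': array([[ 0.86366489, -0.50405865, -0.00279855],
       [-0.22216139, -0.37566073, -0.89973515],
       [ 0.45246798,  0.77769139, -0.43642735]]), 't': array([-417.37384185,  188.40610048, 1097.38752573])}
lever [([302.4, 256.1], 0.87), ([355.9, 284.0], 0.53)]
lever_eye [([258.4, 216.9], 0.74), ([273.9, 258.7], 0.56)]
shaft_seat [([262.1, 208.7], 0.9), ([264.2, 198.8], 0.74)]
shaft_nose [([261.3, 199.9], 0.84)]
stop_top [([258.5, 195.3], 0.54)]
selector [([256.7, 217.0], 0.56)]
stop_post [([256.3, 202.5], 0.48)]
bottle [([334.4, 316.8], 0.88)]
spool [([310.7, 291.2], 0.88)]
ring [([215.4, 199.6], 0.47), ([256.7, 195.5], 0.23)]
insert [([349.8, 261.1], 0.62)]
top {'vfov': 43.8405852608164, 'cx': 274.31793330012687, 'cy': 212.31423266908627, 'R': array([[ 0.02713543, -0.99956051,  0.01193562],
       [-0.99737306, -0.02787439, -0.06685798],
       [ 0.06716129, -0.01009005, -0.99769111]]), 't': array([   1.93679981,  486.83111569, 1447.65249039])}
lever [([387.4, 193.7], 0.69), ([313.4, 208.5
[... 355 characters left out ...]
.0], 0.7)]
{'time': 1.2, 'joint_pos': array([ 6.25442926e+01,  7.47169535e+00,  8.52674350e+01, -1.52169571e-04,
        8.72614606e+01, -4.89077496e+00]), 'qd': array([ 0.10316076, -0.06529228,  0.07598704, -0.0629926 ,  0.01713157,
        0.04471115]), 'joint_efforts': array([ 2.75228658e-04, -5.69340384e+01, -5.00851929e+01, -7.07010804e-05,
        1.70908959e-03,  2.79150186e-05]), 'tool_pos': array([230.19862584, 554.08901677, 231.29020319]), 'tcp_rot': array([-1.79999398e+02,  1.01063701e-04,  1.57435075e+02]), 'ft_force': array([-0.61122752,  0.49545541,  0.27213175]), 'wrist_torque': array([-0.00058555,  0.01818038,  0.00143487]), 'grip_force': 0.0, 'finger_gap': 85.42396284919566}
```

```bash
python3 - <<'E'
import cv2
a=cv2.imread("pics/top0.png")[120:290,80:480];b=cv2.imread("pics/scene0.png")[150:350,180:430]
cv2.imwrite("pics/a.png",cv2.resize(a,(800,340),interpolation=cv2.INTER_CUBIC))
cv2.imwrite("pics/b.png",cv2.resize(b,(750,600),interpolation=cv2.INTER_CUBIC))
E
```

```text
(no output)
```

View pics/a.png

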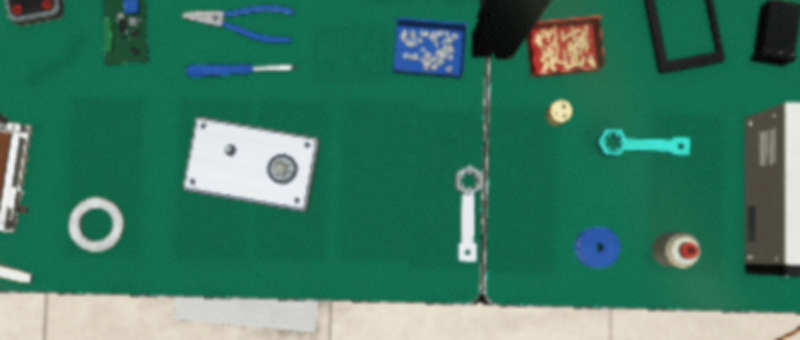

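View pics/b.png

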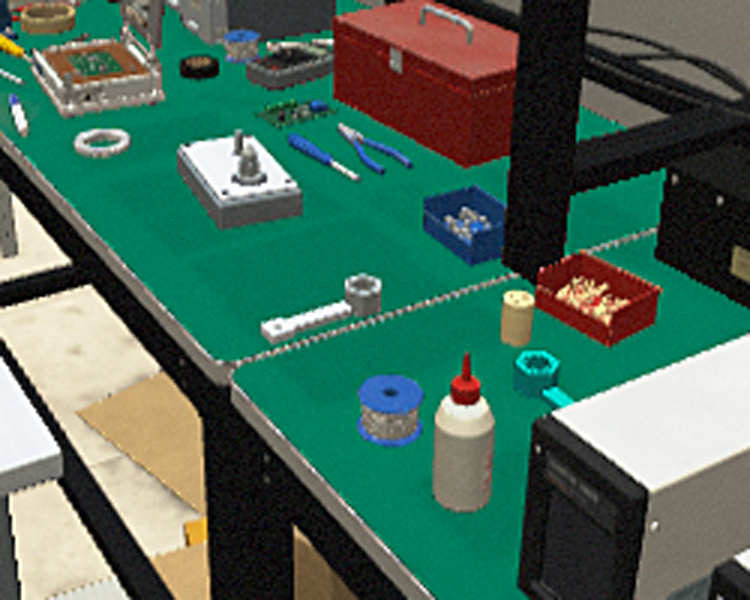

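The top view shows the metal lever with its hub at about (314,210) and eye at (313,248). The scene view shows that hub at about (301,248). The look-alike is the teal lever at (387,193). By the description I choose the bare-metal one at (313,208); the crop already shows it bare grey. The gearbox is at about (205,200), with the shaft at (221,204) and the post at (195,195). A black upright stands near (322,147).

```bash
cat > h.py <<'E'
from bench import *
import cv2,numpy as np
def ray(n,uv,z):
    p=camera_params(n);f=210/np.tan(np.radians(p["vfov"]/2));R,t=p["R"],p["t"]
    d=R.T@np.array([(uv[0]-p["cx"])/f,(uv[1]-p["cy"])/f,1]);c=-R.T@t
    return (c+d*(z-c[2])/d[2]).round(1)
def proj(n,X):
    p=camera_params(n);f=210/np.tan(np.radians(p["vfov"]/2));c=p["R"]@np.array(X,float)+p["t"]
    return (c[:2]/c[2]*f+[p["cx"],p["cy"]]).round(1)
E
python3 - <<'E'
from h import *
im=cv2.imread("pics/top0.png")
# gearbox top plate + lever by brightness
hsv=cv2.cvtColor(im,cv2.COLOR_BGR2HSV)
m=((hsv[...,1]<60)&(hsv[...,2]>90)).astype(np.uint8)
def rect(x0,y0,x1,y1,z):
    s=np.zeros_like(m);s[y0:y1,x0:x1]=m[y0:y1,x0:x1]
    s=cv2.morphologyEx(s,cv2.MORPH_OPEN,np.ones((3,3)))
    cs,_=cv2.findContours(s,cv2.RETR_EXTERNAL,cv2.CHAIN_APPROX_NONE);c=max(cs,key=cv2.contourArea)
    r=cv2.minAreaRect(c);b=cv2.boxPoints(r);P=np.array([ray("top",u,z) for u in b]);print(r,"\n",P,P.mean(0),[np.linalg.norm(P[i]-P[i-1]) for i in range(2)],[np.degrees(np.arctan2(*(P[i]-P[i-1])[1::-1])) for i in range(2)])
rect(160,165,250,235,40)
rect(305,215,320,252,8)
for l,u,z in[("seat",(221.4,205.9),46),("nose",(223.6,203.9),84),("eye",(312.9,248.1),5),("hub",(313.4,208.5),0),("post",(195,195),68),("postbase",(322,147),0),("tealhub",(387,193.7),0)]:
    print(l,ray("top",u,z))
for l,u,z in[("seat",(262.1,208.7),46),("nose",(261.3,199.9),84),("eye",(273.9,258.7),5),("hub",(302.4,256.1),0),("post",(258.5,195.3),68),("blackpost",(355,240),0),("stop?",(259.5,194.3),68)]:
    print("s",l,ray("scene",u,z))
E
python3 -c "
import cv2
im=cv2.imread('pics/scene0.png');cv2.imwrite('pics/c.png',cv2.resize(im,(800,600)))"
```

```text
((205.1168212890625, 201.6458740234375), (62.757259368896484, 37.162139892578125), 10.124671936035156) 
 [[471.2 299.8  40. ]
 [573.  285.9  40. ]
 [547.3 114.2  40. ]
 [445.6 129.   40. ]] [509.275 207.225  40.   ] [np.float64(172.70784579746226), np.float64(102.74458623207357)] [np.float64(81.47579597723266), np.float64(-7.775212181389613)]
((313.0, 232.5), (35.0, 8.0), 90.0) 
 [[ 482.3  -82.8    8. ]
 [ 482.9 -105.4    8. ]
 [ 384.4 -107.5    8. ]
 [ 383.8  -85.     8. ]] [433.35  -95.175   8.   ] [np.float64(98.52456546465963), np.float64(22.607963198837712)] [np.float64(1.2794899586399655), np.float64(-88.47923033885633)]
seat [498.2 161.4  46. ]
nose [500.8 152.3  84. ]
eye [389.4 -96.1   5. ]
hub [501.6 -95.5   0. ]
post [524.1 231.8  68. ]
postbase [ 678.9 -116.2    0. ]
tealhub [ 549.8 -304.5    0. ]
s seat [495.3 155.4  46. ]
s nose [489.1 147.5  84. ]
s eye [402.1 -94.1   5. ]
s hub [ 487.2 -117.9    0. ]
s post [516.2 221.7  68. ]
s blackpost [ 687.2 -121.4    0. ]
s stop? [523.6 228.1  68. ]
```

View pics/c.png

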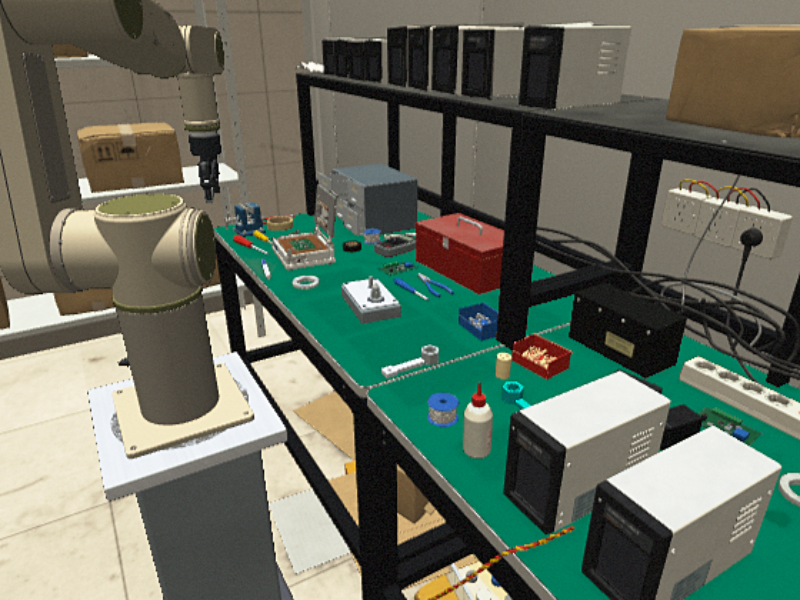

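The scene view confirms the layout. The shelf upright stands at x≈680, well behind the hub, so the lever area and gearbox are open from above. Next I fit lever and gearbox poses to silhouettes in both cameras.

```bash
cat > fit.py <<'E'
from h import *
from scipy.optimize import minimize
S=4
def prism(pts,z0,z1): return [np.array([[x,y,z] for x,y in pts for z in(z0,z1)],float)]
def box(x0,x1,y0,y1,z0,z1): return prism([(x0,y0),(x0,y1),(x1,y0),(x1,y1)],z0,z1)
def circ(x,y,r,n=24,ph=0): return [(x+r*np.cos(a+ph),y+r*np.sin(a+ph)) for a in np.arange(n)*2*np.pi/n]
def lever_parts():
    return prism(circ(0,0,18/np.cos(np.pi/6),6),0,28)+box(0,100,-8,8,0,10)+box(88,112,-12,12,0,10)
def sel_parts():
    nose=np.vstack([prism(circ(0,-45,8.8),46,74)[0],prism(circ(0,-45,3),84,84)[0]])
    return box(-52,52,-87,87,0,40)+prism(circ(0,-45,16),40,46)+prism(circ(0,-45,12),46,64)+[nose]+prism(circ(13,30,5),40,68)
def sil(n,parts,q):
    x,y,z,a=q;c,s=np.cos(a),np.sin(a);M=np.zeros((420*S,560*S),np.uint8)
    for P in parts:
        W=P@np.array([[c,s,0],[-s,c,0],[0,0,1]])+[x,y,z]
        u=np.array([proj(n,w) for w in W]);h=cv2.convexHull((((u+.5)*S-.5)*16).round().astype(np.int32))
        cv2.fillConvexPoly(M,h,255,shift=4)
    return cv2.resize(M,(560,420),interpolation=cv2.INTER_AREA)/255.
def fit(parts,masks,q0,z=0,free=(1,1,1)):
    def cost(p):
        return sum(np.abs(sil(n,parts,(p[0],p[1],z,np.radians(p[2])))-m).sum()/m.sum() for n,m in masks.items())
    r=minimize(cost,q0,method="Nelder-Mead",options=dict(initial_simplex=np.array(q0)+np.array([[0,0,0],[8,0,0],[0,8,0],[0,0,6]])-[3,3,2],xatol=.2,fatol=1e-4,maxiter=120))
    return r.x.round(1),round(r.fun,3)
E
python3 - <<'E'
from fit import *
from fit import fit as F
sel={};lev={}
for n in("scene","top"):
    A=masks_of(n,"lever");B=masks_of(n,"selector")
    t={"scene":(302,256),"top":(313,215)}[n]
    A=min(A,key=lambda d:np.hypot(*(np.array(d["at"])-t)))
    print(n,A["at"],A["pixels"].sum(),B[0]["at"],B[0]["pixels"].sum(),B[0]["conf"])
    lev[n]=A["pixels"].astype(float);sel[n]=B[0]["pixels"].astype(float)
np.savez("m.npz",ls=lev["scene"],lt=lev["top"],ss=sel["scene"],st=sel["top"])
for nm,P,M,q in[("lever",lever_parts(),lev,[490,-95,181]),("sel",sel_parts(),sel,[509,207,-8.3])]:
    print(nm,F(P,M,q))
    for n in M: print("  ",n,F(P,{n:M[n]},q))
E
```

```text
scene [295.7, 254.0] 262 [293.7, 255.3] 365 0.59
top [312.4, 225.1] 292 [203.6, 201.3] 2348 0.88Traceback (most recent call last):
  File "<stdin>", line 12, in <module>
  File "fit.py", line 22, in fit
    r=minimize(cost,q0,method="Nelder-Mead",options=dict(initial_simplex=np.array(q0)+np.array([[0,0,0],[8,0,0],[0,8,0],[0,0,6]])-[3,3,2],xatol=.2,fatol=1e-4,maxiter=120))
    res = _minimize_neldermead(fun, x0, args, callback, bounds=bounds,
                               **options)
    fxr = func(xr)
    fx = function(np.copy(x), *(wrapper_args + args))
  File "fit.py", line 21, in cost
    return sum(np.abs(sil(n,parts,(p[0],p[1],z,np.radians(p[2])))-m).sum()/m.sum() for n,m in masks.items())
  File "fit.py", line 21, in <genexpr>
    return sum(np.abs(sil(n,parts,(p[0],p[1],z,np.radians(p[2])))-m).sum()/m.sum() for n,m in masks.items())
                      ~~~^^^^^^^^^^^^^^^^^^^^^^^^^^^^^^^^^^^^^^^^
  File "fit.py", line 16, in sil
    u=np.array([proj(n,w) for w in W]);h=cv2.convexHull((((u+.5)*S-.5)*16).round().astype(np.int32))
                ~~~~^^^^^
  File "h.py", line 8, in proj
    p=camera_params(n);f=210/np.tan(np.radians(p["vfov"]/2));c=p["R"]@np.array(X,float)+p["t"]
ValueError: time passes only in moves, steps and waits
```

```bash
python3 - <<'E'
s=open("h.py").read().replace("import cv2,numpy as np","import cv2,numpy as np,functools\ncamera_params=functools.cache(camera_params)")
s=s[:s.index("def proj")]+'''def proj(n,X):
    p=camera_params(n);f=210/np.tan(np.radians(p["vfov"]/2));c=np.atleast_2d(X)@p["R"].T+p["t"]
    return np.squeeze(c[:,:2]/c[:,2:]*f+[p["cx"],p["cy"]])
'''
open("h.py","w").write(s)
t=open("fit.py").read().replace("np.array([proj(n,w) for w in W])","proj(n,W)");open("fit.py","w").write(t)
E
cat > run.py <<'E'
from fit import *
from fit import fit as F
z=np.load("m.npz")
h=cv2.cvtColor(cv2.imread("pics/scene0.png"),cv2.COLOR_BGR2HSV)
ng=(~((h[...,0]>65)&(h[...,0]<95)&(h[...,1]>110))).astype(np.uint8)
k,lab=cv2.connectedComponents(ng,connectivity=4);ss=(lab==lab[222,262])*1.
print("selpx",ss.sum())
lev=dict(scene=z["ls"]*1.,top=z["lt"]*1.);sel=dict(scene=ss,top=z["st"]*1.)
for nm,P,M,q in[("lever",lever_parts(),lev,[490,-95,181]),("sel",sel_parts(),sel,[509,207,-8.3])]:
    print(nm,F(P,M,q))
    for n in M: print("  ",n,F(P,{n:M[n]},q))
E
python3 run.py
```

```text
selpx 936.0
lever (array([495.5, -95.4, 180.9]), np.float64(0.72))
   scene (array([497.5, -92.3, 182.3]), np.float64(0.336))
   top (array([494. , -95.5, 181.3]), np.float64(0.361))
sel (array([508.6, 209.2,  -9.3]), np.float64(0.135))
   scene (array([509.1, 210. ,  -9.6]), np.float64(0.08))
   top (array([508.6, 207.4,  -8.9]), np.float64(0.05))
```

Call:
step_arm:
  targets:
    - {"dp": [-0.27,-0.28,0],"angular": [0,0,0],"fingers": 0}
    - {"dp": [-0.5,-0.5,0],"angular": [0,0,0],"fingers": 0}
    - {"dp": [-0.7,-0.7,0],"angular": [0,0,0],"fingers": 0}
    - {"dp": [-0.9,-0.9,0],"angular": [0,0,0],"fingers": 0}
    - {"dp": [-1,-1,0],"angular": [0,0,0],"fingers": 0}
    - {"dp": [-1,-1,0],"angular": [0,0,0],"fingers": 0}
    - {"dp": [-1,-1,0],"angular": [0,0,0],"fingers": 0}
    - {"dp": [-1,-1,0],"angular": [0,0,0],"fingers": 0}

```text
time: 2.4
tool_pos: [337.7, 293.5, 231.3]
tcp_rot: [180.0, -0.0, 157.5]
ft_force: [-0.3, -0.9, -0.5]
finger_gap: 85.4
grip_force: 0.0
```

Call:
step_arm:
  targets:
    - {"dp": [-0.25,-0.25,0],"angular": [0,0,0],"fingers": 0}
    - {"dp": [-0.5,-0.5,0],"angular": [0,0,0],"fingers": 0}
    - {"dp": [-0.7,-0.7,0],"angular": [0,0,0],"fingers": 0}
    - {"dp": [-0.9,-0.9,0],"angular": [0,0,0],"fingers": 0}
    - {"dp": [-1,-1,0],"angular": [0,0,0],"fingers": 0}
    - {"dp": [-1,-1,0],"angular": [0,0,-0.04],"fingers": 0}
    - {"dp": [-1,-1,0],"angular": [0,0,-0.09],"fingers": 0}
    - {"dp": [-1,-1,0],"angular": [0,0,-0.131],"fingers": 0}

```text
time: 3.4
tool_pos: [446.3, 32.0, 231.1]
tcp_rot: [180.0, -0.0, -178.6]
ft_force: [-0.1, 0.5, -0.7]
finger_gap: 85.4
grip_force: 0.0
```

Call:
step_arm:
  targets:
    - {"dp": [-0.08,-0.2,0],"angular": [0,0,0],"fingers": 0}
    - {"dp": [-0.15,-0.4,0],"angular": [0,0,0],"fingers": 0}
    - {"dp": [-0.232,-0.637,0.1],"angular": [0,0,0],"fingers": 0}
    - {"dp": [-0.232,-0.637,0.3],"angular": [0,0,0],"fingers": 0}
    - {"dp": [-0.232,-0.637,0.5],"angular": [0,0,0],"fingers": 0}
    - {"dp": [-0.232,-0.637,0.65],"angular": [0,0,0],"fingers": 0}
    - {"dp": [-0.232,-0.637,0.75],"angular": [0,0,0],"fingers": 0}
    - {"dp": [-0.232,-0.637,0.75],"angular": [0,0,0],"fingers": 0}

```text
time: 4.4
tool_pos: [493.4, -93.9, 79.2]
tcp_rot: [179.9, -0.2, -178.9]
ft_force: [-0.2, -0.1, 0.2]
finger_gap: 85.5
grip_force: 0.0
```

```bash
python3 - <<'E'
from h import *
a=snapshot("scene");b=snapshot("top")
p=sense()["tool_pos"];print(p,sense()["tcp_rot"],proj("scene",p),proj("top",p))
cv2.imwrite("pics/d.png",np.hstack([cv2.resize(a[180:300,220:340],(400,400),interpolation=2),cv2.resize(b[160:280,250:370],(400,400),interpolation=2)]))
E
```

```text
[495.29084142 -94.77852171  81.82461882] [ 1.79998813e+02  1.08477434e-02 -1.78919014e+02] [300.99272831 228.36290121] [315.72036681 208.59202236]
```

View pics/d.png

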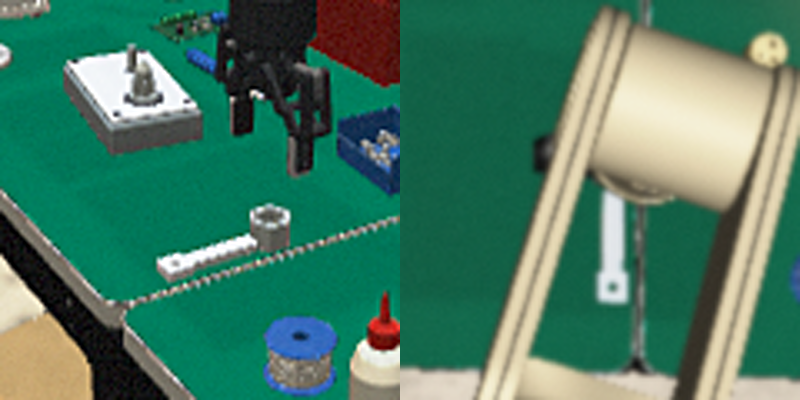

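```bash
python3 - <<'E'
from h import *
print(ray("scene",(301,243.6),28))
im=cv2.imread("pics/d.png")
E
```

```text
[497.6 -93.   28. ]
```

Call:
step_arm:
  targets:
    - {"dp": [-0.007,0.005,0.2],"angular": [0,0,0],"fingers": 0}
    - {"dp": [-0.007,0.005,0.3],"angular": [0,0,0],"fingers": 0}
    - {"dp": [-0.007,0.005,0.36],"angular": [0,0,0],"fingers": 0}
    - {"dp": [-0.007,0.005,0.395],"angular": [0,0,0],"fingers": 0}
    - {"dp": [-0.007,0.005,0.395],"angular": [0,0,0],"fingers": 0}
    - {"dp": [-0.007,0.005,0.395],"angular": [0,0,0],"fingers": 0.3}
    - {"dp": [-0.007,0.005,0.395],"angular": [0,0,0],"fingers": 0.4}
    - {"dp": [-0.007,0.005,0.395],"angular": [0,0,0],"fingers": 0.5}
  newtons: 40

```text
time: 5.5
tool_pos: [496.4, -94.4, 2.7]
tcp_rot: [-180.0, 0.0, -179.0]
ft_force: [0.3, -0.1, 0.1]
finger_gap: 43.0
grip_force: 0.0
```

Call:
step_arm:
  targets:
    - {"dp": [0,0,0],"angular": [0,0,0],"fingers": 0.7}
    - {"dp": [0,0,0],"angular": [0,0,0],"fingers": 1}
    - {"dp": [0,0,0],"angular": [0,0,0],"fingers": 1}
    - {"dp": [0,0,0],"angular": [0,0,0],"fingers": 1}
    - {"dp": [0,0,0],"angular": [0,0,0],"fingers": 1}
    - {"dp": [0,0,-0.1],"angular": [0,0,0],"fingers": 1}
    - {"dp": [0,0,-0.3],"angular": [0,0,0],"fingers": 1}
    - {"dp": [0,0,-0.5],"angular": [0,0,0],"fingers": 1}
  newtons: 40

```text
time: 6.5
tool_pos: [495.1, -94.0, 102.3]
tcp_rot: [180.0, -0.1, -179.0]
ft_force: [1.5, 0.0, -1.8]
finger_gap: 35.1
grip_force: 40.2
```

Call:
step_arm:
  targets:
    - {"dp": [0,0.1,-0.08],"angular": [0,0,0],"fingers": 1}
    - {"dp": [-0.02,0.3,-0.14],"angular": [0,0,0],"fingers": 1}
    - {"dp": [-0.03,0.5,-0.14],"angular": [0,0,0],"fingers": 1}
    - {"dp": [-0.05,0.7,-0.14],"angular": [0,0,0],"fingers": 1}
    - {"dp": [-0.05,0.85,-0.14],"angular": [0,0,0],"fingers": 1}
    - {"dp": [-0.05,0.95,-0.14],"angular": [0,0,0],"fingers": 1}
    - {"dp": [-0.05,1,-0.14],"angular": [0,0,0],"fingers": 1}
    - {"dp": [-0.05,1,-0.14],"angular": [0,0,0],"fingers": 1}

```text
time: 7.5
tool_pos: [502.3, 106.0, 129.9]
tcp_rot: [-180.0, -0.0, -178.9]
ft_force: [0.1, 0.1, -1.4]
finger_gap: 35.2
grip_force: 40.3
```

Call:
step_arm:
  targets:
    - {"dp": [0,0.15,0],"angular": [0,0,-0.03],"fingers": 1}
    - {"dp": [0,0.25,0],"angular": [0,0,-0.06],"fingers": 1}
    - {"dp": [0,0.29,0],"angular": [0,0,-0.083],"fingers": 1}
    - {"dp": [0,0.29,0],"angular": [0,0,-0.083],"fingers": 1}
    - {"dp": [0,0.29,0],"angular": [0,0,-0.083],"fingers": 1}
    - {"dp": [0,0.29,0],"angular": [0,0,-0.083],"fingers": 1}
    - {"dp": [0,0.29,0],"angular": [0,0,-0.083],"fingers": 1}
    - {"dp": [0,0.29,0],"angular": [0,0,-0.083],"fingers": 1}

```text
time: 8.5
tool_pos: [501.6, 163.6, 130.3]
tcp_rot: [-180.0, -0.0, -164.1]
ft_force: [0.5, 0.6, -1.6]
finger_gap: 35.1
grip_force: 40.4
```

```bash
python3 - <<'E'
from fit import *
a=snapshot("scene")
s=sense();p=s["tool_pos"];yaw=s["tcp_rot"][2]%360;print(p,s["tcp_rot"],s["ft_force"],s["wrist_torque"])
for l in("lever","lever_eye","shaft_nose","stop_top"):
    print(l,[(np.round(d["at"],1).tolist(),round(d["conf"],2)) for d in pinpoint("scene",l)])
r=np.radians(yaw);e=p+[100*np.cos(r),100*np.sin(r),-p[2]+p[2]-2.3+5]
print("pred hub",proj("scene",p-[0,0,2.3]),"eye",proj("scene",e),"nose",proj("scene",[501.7,163.8,84]),"stop",proj("scene",[508.7+12.8+4.7,208.3-2+29.6,68]))
cv2.imwrite("pics/e0.png",a)
x0,y0=200,130
c=cv2.resize(a[y0:y0+120,x0:x0+160],(800,600),interpolation=2)
P=lever_parts()
for Q in P[0:1]:
    W=Q@np.array([[np.cos(r),np.sin(r),0],[-np.sin(r),np.cos(r),0],[0,0,1]])+p-[0,0,2.3]
    h=cv2.convexHull(((proj("scene",W)+.5-[x0,y0])*5).astype(np.int32));cv2.polylines(c,[h],True,(0,0,255),1)
for X in([501.7,163.8,84],[501.7,163.8,46]):
    cv2.circle(c,tuple(((proj("scene",X)+.5-[x0,y0])*5).astype(int)),3,(0,255,0),-1)
cv2.imwrite("pics/e.png",c)
E
```

```text
[501.59016118 163.73358913 130.31863501] [-1.79999187e+02  3.08986512e-03 -1.64061020e+02] [ 0.05823983 -0.04196025 -1.53056442] [ 0.01029406 -0.01710382  0.00728463]
lever [([355.6, 281.1], 0.55), ([261.8, 186.0], 0.54)]
lever_eye [([240.9, 194.5], 0.5)]
shaft_nose [([263.2, 199.0], 0.91), ([311.9, 292.3], 0.18)]
stop_top [([258.2, 194.8], 0.49)]
pred hub [262.0173401  185.77024113] eye [239.84752705 192.62253927] nose [262.33700717 197.53392012] stop [259.16003361 193.44332452]
```

View pics/e.png

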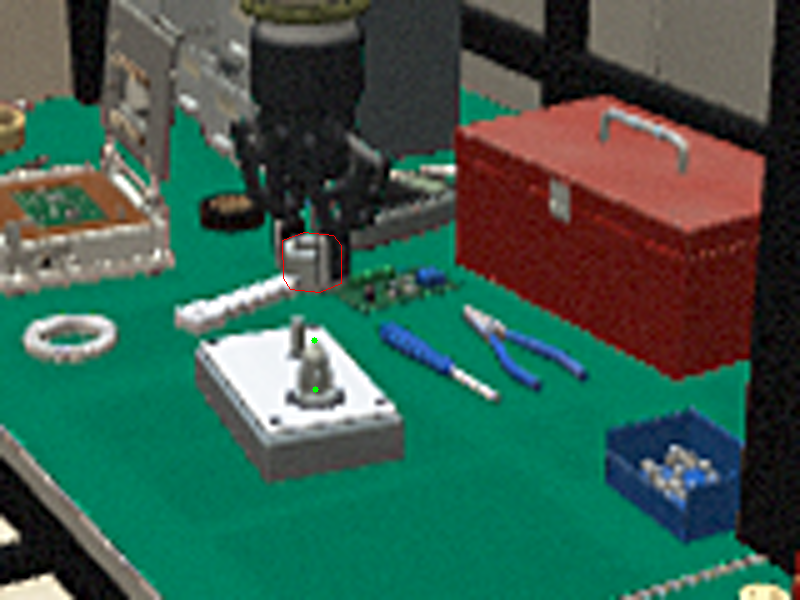

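The close picture shows the lever gripped by its hub at (262,183), where the red prediction sits, with the arm out to the front left. The nose at (263,199) shows slightly lower than predicted, so I check the shaft's position with an enlarged overlay.

```bash
python3 - <<'E'
from fit import *
out=[]
for n,f,x0,y0 in(("top","top0",200,180),("scene","scene0",240,180)):
    a=cv2.imread(f"pics/{f}.png");c=cv2.resize(a[y0:y0+40,x0:x0+40],(400,400),interpolation=2)
    for (sx,sy),col in(((501.7,163.8),(0,0,255)),((499.5,159.5),(255,0,0))):
        for z,r in((46,16),(84,3)):
            u=proj(n,[(x,y,z) for x,y in circ(sx,sy,r)])
            cv2.polylines(c,[(((u-[x0,y0])+.5)*10).astype(np.int32)],True,col,1)
    out.append(c)
cv2.imwrite("pics/f.png",np.hstack(out))
E
```

```text
(no output)
```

View pics/f.png

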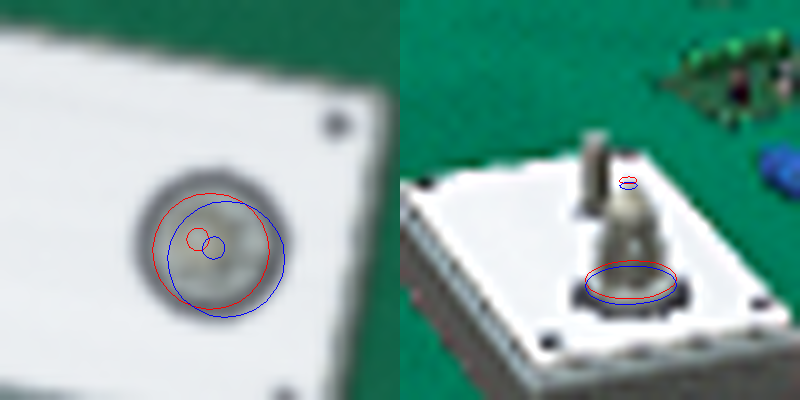

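Call:
step_arm:
  targets:
    - {"dp": [0,0,0.1],"angular": [0,0,0],"fingers": 1}
    - {"dp": [0,0,0.17],"angular": [0,0,0],"fingers": 1}
    - {"dp": [0,0,0.21],"angular": [0,0,0],"fingers": 1}
    - {"dp": [0,0,0.22],"angular": [0,0,0],"fingers": 1}
    - {"dp": [0,0,0.23],"angular": [0,0,0],"fingers": 1}
    - {"dp": [0,0,0.235],"angular": [0,0,0],"fingers": 1}
    - {"dp": [0,0,0.24],"angular": [0,0,0],"fingers": 1}
    - {"dp": [0,0,0.24],"angular": [0,0,0],"fingers": 1}

```text
time: 9.75
tool_pos: [501.7, 163.9, 82.4]
tcp_rot: [-180.0, 0.0, -164.0]
ft_force: [-0.9, -0.4, -2.0]
finger_gap: 35.4
grip_force: 40.4
```

Call:
step_arm:
  targets:
    - {"dp": [0,0,0.005],"angular": [0,0,0],"fingers": 1}
    - {"dp": [0,0,0.01],"angular": [0,0,0],"fingers": 1}
    - {"dp": [0,0,0.015],"angular": [0,0,0],"fingers": 1}
    - {"dp": [0,0,0.02],"angular": [0,0,0],"fingers": 1}
    - {"dp": [0,0,0.025],"angular": [0,0,0],"fingers": 1}
    - {"dp": [0,0,0.03],"angular": [0,0,0],"fingers": 1}
    - {"dp": [0,0,0.03],"angular": [0,0,0],"fingers": 1}
    - {"dp": [0,0,0.03],"angular": [0,0,0],"fingers": 1}

```text
time: 10.75
tool_pos: [502.0, 164.0, 76.7]
tcp_rot: [180.0, 0.1, -164.0]
ft_force: [1.6, 1.9, 1.7]
finger_gap: 35.8
grip_force: 40.7
```

Call:
step_arm:
  targets:
    - {"dp": [-0.003,0.002,0],"angular": [0,0,0],"fingers": 1}
    - {"dp": [-0.004,0.002,0.005],"angular": [0,0,0],"fingers": 1}
    - {"dp": [-0.004,0.002,0.01],"angular": [0,0,0],"fingers": 1}
    - {"dp": [-0.004,0.002,0.015],"angular": [0,0,0],"fingers": 1}
    - {"dp": [-0.004,0.002,0.02],"angular": [0,0,0],"fingers": 1}
    - {"dp": [-0.004,0.002,0.02],"angular": [0,0,0],"fingers": 1}
    - {"dp": [-0.004,0.002,0.02],"angular": [0,0,0],"fingers": 1}
    - {"dp": [-0.004,0.002,0.02],"angular": [0,0,0],"fingers": 1}

```text
time: 11.75
tool_pos: [502.5, 164.7, 72.3]
tcp_rot: [180.0, 0.0, -164.0]
ft_force: [4.8, 4.5, 0.0]
finger_gap: 35.2
grip_force: 40.7
```

```bash
python3 - <<'E'
from bench import *
s=sense();print({k:s[k] for k in("tool_pos","tcp_rot","ft_force","wrist_torque")})
E
```

```text
{'tool_pos': array([502.5300507 , 164.70804154,  72.32393912]), 'tcp_rot': array([ 1.79985911e+02,  4.86325667e-02, -1.64037470e+02]), 'ft_force': array([4.75553574, 4.4667015 , 0.0133497 ]), 'wrist_torque': array([ 0.72390082, -0.78340572, -0.01208776])}
```

Call:
step_arm:
  targets:
    - {"dp": [-0.003,0.002,0],"angular": [0,0,0],"fingers": 1}
    - {"dp": [-0.006,0.004,0],"angular": [0,0,0],"fingers": 1}
    - {"dp": [-0.006,0.004,0.006],"angular": [0,0,0],"fingers": 1}
    - {"dp": [-0.006,0.004,0.012],"angular": [0,0,0],"fingers": 1}
    - {"dp": [-0.006,0.004,0.018],"angular": [0,0,0],"fingers": 1}
    - {"dp": [-0.006,0.004,0.024],"angular": [0,0,0],"fingers": 1}
    - {"dp": [-0.006,0.004,0.024],"angular": [0,0,0],"fingers": 1}
    - {"dp": [-0.006,0.004,0.024],"angular": [0,0,0],"fingers": 1}

```text
time: 12.75
tool_pos: [502.8, 165.5, 67.3]
tcp_rot: [180.0, -0.0, -164.0]
ft_force: [0.2, -0.4, -1.3]
finger_gap: 34.9
grip_force: 40.5
```

Call:
step_arm:
  targets:
    - {"dp": [0,0,0.003],"angular": [0,0,0],"fingers": 1}
    - {"dp": [0,0,0.005],"angular": [0,0,0],"fingers": 1}
    - {"dp": [0,0,0.007],"angular": [0,0,0],"fingers": 1}
    - {"dp": [0,0,0.009],"angular": [0,0,0],"fingers": 1}
    - {"dp": [0,0,0.01],"angular": [0,0,0],"fingers": 1}
    - {"dp": [0,0,0.01],"angular": [0,0,0],"fingers": 1}
    - {"dp": [0,0,0.01],"angular": [0,0,0],"fingers": 1}
    - {"dp": [0,0,0.01],"angular": [0,0,0],"fingers": 1}

```text
time: 13.75
tool_pos: [503.1, 165.5, 66.1]
tcp_rot: [-180.0, -0.0, -164.0]
ft_force: [-4.2, -0.5, 6.4]
finger_gap: 35.4
grip_force: 41.3
```

Call:
step_arm:
  targets:
    - {"dp": [0,0,0],"angular": [0,0,0.01],"fingers": 1}
    - {"dp": [0,0,0],"angular": [0,0,0.02],"fingers": 1}
    - {"dp": [0,0,0],"angular": [0,0,0.03],"fingers": 1}
    - {"dp": [0,0,0],"angular": [0,0,0.04],"fingers": 1}
    - {"dp": [0,0,0],"angular": [0,0,0.05],"fingers": 1}
    - {"dp": [0,0,0],"angular": [0,0,0.06],"fingers": 1}
    - {"dp": [0,0,0],"angular": [0,0,0.07],"fingers": 1}
    - {"dp": [0,0,0],"angular": [0,0,0.07],"fingers": 1}

```text
time: 14.75
tool_pos: [503.9, 165.6, 66.1]
tcp_rot: [180.0, 0.1, -176.7]
ft_force: [-0.4, 0.2, 5.1]
finger_gap: 35.6
grip_force: 41.1
```

```bash
cat > s.py <<'E'
from bench import *
s=sense();print({k:s[k].round(3) for k in("tool_pos","tcp_rot","ft_force","wrist_torque")})
E
python3 s.py
```

```text
{'tool_pos': array([503.929, 165.625,  66.092]), 'tcp_rot': array([ 1.79989e+02,  9.30000e-02, -1.76724e+02]), 'ft_force': array([-0.428,  0.21 ,  5.104]), 'wrist_torque': array([-0.114,  0.002, -0.007])}
```

Call:
step_arm:
  targets:
    - {"dp": [0,0,0],"angular": [0,0,0.01],"fingers": 1}
    - {"dp": [0,0,0],"angular": [0,0,0.02],"fingers": 1}
    - {"dp": [0,0,0],"angular": [0,0,0.03],"fingers": 1}
    - {"dp": [0,0,0],"angular": [0,0,0.04],"fingers": 1}
    - {"dp": [0,0,0],"angular": [0,0,0.05],"fingers": 1}
    - {"dp": [0,0,0],"angular": [0,0,0.06],"fingers": 1}
    - {"dp": [0,0,0],"angular": [0,0,0.07],"fingers": 1}
    - {"dp": [0,0,0],"angular": [0,0,0.07],"fingers": 1}

```text
time: 15.75
tool_pos: [503.6, 165.6, 65.8]
tcp_rot: [180.0, 0.1, 170.7]
ft_force: [2.0, 0.2, 6.1]
finger_gap: 35.6
grip_force: 41.1
```

```bash
python3 s.py
```

```text
{'tool_pos': array([503.636, 165.614,  65.817]), 'tcp_rot': array([1.79979e+02, 5.60000e-02, 1.70712e+02]), 'ft_force': array([2.038, 0.173, 6.096]), 'wrist_torque': array([ 0.032, -0.247, -0.011])}
```

Call:
step_arm:
  targets:
    - {"dp": [0,0,0],"angular": [0,0,0.01],"fingers": 1}
    - {"dp": [0,0,0],"angular": [0,0,0.02],"fingers": 1}
    - {"dp": [0,0,0],"angular": [0,0,0.03],"fingers": 1}
    - {"dp": [0,0,0],"angular": [0,0,0.04],"fingers": 1}
    - {"dp": [0,0,0],"angular": [0,0,0.05],"fingers": 1}
    - {"dp": [0,0,0],"angular": [0,0,0.06],"fingers": 1}
    - {"dp": [0,0,0],"angular": [0,0,0.07],"fingers": 1}
    - {"dp": [0,0,0],"angular": [0,0,0.07],"fingers": 1}

```text
time: 16.75
tool_pos: [503.1, 165.4, 65.3]
tcp_rot: [-180.0, -0.0, 158.1]
ft_force: [3.2, -1.7, -4.1]
finger_gap: 35.0
grip_force: 40.2
```

```bash
python3 s.py
```

```text
{'tool_pos': array([503.084, 165.38 ,  65.308]), 'tcp_rot': array([-1.79982e+02, -2.00000e-03,  1.58126e+02]), 'ft_force': array([ 3.167, -1.679, -4.082]), 'wrist_torque': array([-0.184, -0.668,  0.069])}
```

Call:
step_arm:
  targets:
    - {"dp": [-0.003,0,0],"angular": [0,0,0],"fingers": 1}
    - {"dp": [-0.003,0,0.002],"angular": [0,0,0],"fingers": 1}
    - {"dp": [-0.003,0,0.004],"angular": [0,0,0],"fingers": 1}
    - {"dp": [-0.003,0,0.006],"angular": [0,0,0],"fingers": 1}
    - {"dp": [-0.003,0,0.008],"angular": [0,0,0],"fingers": 1}
    - {"dp": [-0.003,0,0.01],"angular": [0,0,0],"fingers": 1}
    - {"dp": [-0.003,0,0.01],"angular": [0,0,0],"fingers": 1}
    - {"dp": [-0.003,0,0.01],"angular": [0,0,0],"fingers": 1}

```text
time: 17.75
tool_pos: [503.7, 165.2, 63.6]
tcp_rot: [-180.0, 0.0, 158.2]
ft_force: [-1.3, -3.1, 3.9]
finger_gap: 35.1
grip_force: 41.0
```

```bash
python3 s.py
```

```text
{'tool_pos': array([503.706, 165.199,  63.573]), 'tcp_rot': array([-1.79990e+02,  2.00000e-03,  1.58155e+02]), 'ft_force': array([-1.273, -3.053,  3.93 ]), 'wrist_torque': array([-0.607,  0.301,  0.12 ])}
```

Call:
step_arm:
  targets:
    - {"dp": [0,-0.002,0],"angular": [0,0,-0.004],"fingers": 1}
    - {"dp": [0,-0.002,0],"angular": [0,0,-0.01],"fingers": 1}
    - {"dp": [0,-0.002,0.003],"angular": [0,0,-0.01],"fingers": 1}
    - {"dp": [0,-0.002,0.006],"angular": [0,0,-0.01],"fingers": 1}
    - {"dp": [0,-0.002,0.009],"angular": [0,0,-0.01],"fingers": 1}
    - {"dp": [0,-0.002,0.012],"angular": [0,0,-0.01],"fingers": 1}
    - {"dp": [0,-0.002,0.015],"angular": [0,0,-0.01],"fingers": 1}
    - {"dp": [0,-0.002,0.015],"angular": [0,0,-0.01],"fingers": 1}

```text
time: 18.75
tool_pos: [503.5, 165.0, 60.4]
tcp_rot: [-180.0, -0.0, 160.0]
ft_force: [-0.2, 0.2, -2.4]
finger_gap: 35.0
grip_force: 40.5
```

```bash
python3 s.py
```

```text
{'tool_pos': array([503.507, 164.964,  60.407]), 'tcp_rot': array([-1.79999e+02, -7.00000e-03,  1.59956e+02]), 'ft_force': array([-0.182,  0.247, -2.428]), 'wrist_torque': array([ 0.021, -0.1  ,  0.056])}
```

Call:
step_arm:
  targets:
    - {"dp": [0,0,0.01],"angular": [0,0,0],"fingers": 1}
    - {"dp": [0,0,0.018],"angular": [0,0,0],"fingers": 1}
    - {"dp": [0,0,0.026],"angular": [0,0,0],"fingers": 1}
    - {"dp": [0,0,0.034],"angular": [0,0,0],"fingers": 1}
    - {"dp": [0,0,0.042],"angular": [0,0,0],"fingers": 1}
    - {"dp": [0,0,0.05],"angular": [0,0,0],"fingers": 1}
    - {"dp": [0,0,0.052],"angular": [0,0,0],"fingers": 1}
    - {"dp": [0,0,0.052],"angular": [0,0,0],"fingers": 1}

```text
time: 19.75
tool_pos: [503.6, 164.9, 50.1]
tcp_rot: [180.0, 0.0, 160.0]
ft_force: [0.3, 0.5, -2.8]
finger_gap: 35.1
grip_force: 40.5
```

```bash
python3 s.py
```

```text
{'tool_pos': array([503.575, 164.943,  50.067]), 'tcp_rot': array([1.80000e+02, 2.00000e-03, 1.59958e+02]), 'ft_force': array([ 0.325,  0.51 , -2.828]), 'wrist_torque': array([ 0.065, -0.091, -0.   ])}
```

Now press down to the collar: a 3.6 mm command, slow.

Call:
step_arm:
  targets:
    - {"dp": [0,0,0.003],"angular": [0,0,0],"fingers": 1}
    - {"dp": [0,0,0.006],"angular": [0,0,0],"fingers": 1}
    - {"dp": [0,0,0.009],"angular": [0,0,0],"fingers": 1}
    - {"dp": [0,0,0.012],"angular": [0,0,0],"fingers": 1}
    - {"dp": [0,0,0.015],"angular": [0,0,0],"fingers": 1}
    - {"dp": [0,0,0.018],"angular": [0,0,0],"fingers": 1}
    - {"dp": [0,0,0.018],"angular": [0,0,0],"fingers": 1}
    - {"dp": [0,0,0.018],"angular": [0,0,0],"fingers": 1}

```text
time: 20.75
tool_pos: [503.7, 165.0, 48.6]
tcp_rot: [-180.0, 0.0, 160.0]
ft_force: [-11.2, -2.4, 19.3]
finger_gap: 35.4
grip_force: 43.2
```

```bash
python3 s.py
```

```text
{'tool_pos': array([503.731, 164.969,  48.566]), 'tcp_rot': array([-1.79993e+02,  4.00000e-03,  1.59962e+02]), 'ft_force': array([-11.18 ,  -2.396,  19.283]), 'wrist_torque': array([-0.424,  1.798, -0.05 ])}
```

Call:
step_arm:
  targets:
    - {"dp": [0,0,-0.008],"angular": [0,0,0],"fingers": 1}
    - {"dp": [0,0,-0.009],"angular": [0,0,0.02],"fingers": 1}
    - {"dp": [-0.001,-0.001,-0.009],"angular": [0,0,0.045],"fingers": 1}
    - {"dp": [-0.001,-0.001,-0.009],"angular": [0,0,0.07],"fingers": 1}
    - {"dp": [-0.001,-0.002,-0.009],"angular": [0,0,0.095],"fingers": 1}
    - {"dp": [-0.002,-0.002,-0.009],"angular": [0,0,0.12],"fingers": 1}
    - {"dp": [-0.002,-0.003,-0.009],"angular": [0,0,0.145],"fingers": 1}
    - {"dp": [-0.002,-0.003,-0.009],"angular": [0,0,0.167],"fingers": 1}
  newtons: 60

```text
time: 21.75
tool_pos: [503.3, 164.6, 48.7]
tcp_rot: [-180.0, -0.0, 129.8]
ft_force: [-5.1, 1.3, 7.8]
finger_gap: 35.0
grip_force: 60.7
```

```bash
python3 s.py
```

```text
{'tool_pos': array([503.338, 164.562,  48.75 ]), 'tcp_rot': array([-1.79972e+02, -4.10000e-02,  1.29794e+02]), 'ft_force': array([-5.086,  1.283,  7.757]), 'wrist_torque': array([0.034, 0.887, 0.245])}
```

Call:
step_arm:
  targets:
    - {"dp": [0,-0.001,-0.001],"angular": [0,0,0.02],"fingers": 1}
    - {"dp": [0,-0.002,-0.001],"angular": [0,0,0.042],"fingers": 1}
    - {"dp": [0,-0.002,-0.001],"angular": [0,0,0.065],"fingers": 1}
    - {"dp": [0,-0.003,-0.001],"angular": [0,0,0.088],"fingers": 1}
    - {"dp": [0,-0.003,-0.001],"angular": [0,0,0.11],"fingers": 1}
    - {"dp": [0,-0.004,-0.001],"angular": [0,0,0.133],"fingers": 1}
    - {"dp": [0,-0.004,-0.001],"angular": [0,0,0.156],"fingers": 1}
    - {"dp": [0,-0.004,-0.001],"angular": [0,0,0.156],"fingers": 1}

```text
time: 22.75
tool_pos: [502.8, 164.3, 48.8]
tcp_rot: [-180.0, -0.0, 101.9]
ft_force: [-4.9, 4.4, 5.7]
finger_gap: 35.0
grip_force: 60.5
```

```bash
python3 s.py
```

```text
{'tool_pos': array([502.819, 164.26 ,  48.761]), 'tcp_rot': array([-1.79979e+02, -4.40000e-02,  1.01852e+02]), 'ft_force': array([-4.912,  4.401,  5.659]), 'wrist_torque': array([0.49 , 0.826, 0.015])}
```

Call:
step_arm:
  targets:
    - {"dp": [0.002,-0.002,0],"angular": [0,0,0.01],"fingers": 1}
    - {"dp": [0.002,-0.002,0],"angular": [0,0,0.02],"fingers": 1}
    - {"dp": [0.002,-0.002,0],"angular": [0,0,0.03],"fingers": 1}
    - {"dp": [0.002,-0.002,0],"angular": [0,0,0.04],"fingers": 1}
    - {"dp": [0.002,-0.002,0],"angular": [0,0,0.05],"fingers": 1}
    - {"dp": [0.002,-0.002,0],"angular": [0,0,0.06],"fingers": 1}
    - {"dp": [0.002,-0.002,0],"angular": [0,0,0.07],"fingers": 1}
    - {"dp": [0.002,-0.002,0],"angular": [0,0,0.08],"fingers": 1}

```text
time: 23.75
tool_pos: [502.5, 164.3, 48.8]
tcp_rot: [-180.0, -0.0, 87.3]
ft_force: [-4.4, 2.0, 6.3]
finger_gap: 35.3
grip_force: 60.5
```

```bash
python3 s.py
```

```text
{'tool_pos': array([502.515, 164.278,  48.751]), 'tcp_rot': array([-1.79983e+02, -1.70000e-02,  8.73450e+01]), 'ft_force': array([-4.409,  2.034,  6.298]), 'wrist_torque': array([0.334, 0.72 , 0.307])}
```

Call:
step_arm:
  targets:
    - {"dp": [0,-0.001,0],"angular": [0,0,0.003],"fingers": 1}
    - {"dp": [0,-0.001,0],"angular": [0,0,0.006],"fingers": 1}
    - {"dp": [0,-0.001,0],"angular": [0,0,0.009],"fingers": 1}
    - {"dp": [0,-0.001,0],"angular": [0,0,0.012],"fingers": 1}
    - {"dp": [0,-0.001,0],"angular": [0,0,0.015],"fingers": 1}
    - {"dp": [0,-0.001,0],"angular": [0,0,0.018],"fingers": 1}
    - {"dp": [0,-0.001,0],"angular": [0,0,0.021],"fingers": 1}
    - {"dp": [0,-0.001,0],"angular": [0,0,0.024],"fingers": 1}

```text
time: 24.75
tool_pos: [502.4, 164.3, 48.8]
tcp_rot: [-180.0, -0.0, 83.1]
ft_force: [-4.3, 2.7, 6.1]
finger_gap: 34.9
grip_force: 60.5
```

```bash
python3 s.py
```

```text
{'tool_pos': array([502.42 , 164.25 ,  48.762]), 'tcp_rot': array([-1.79994e+02, -1.70000e-02,  8.30630e+01]), 'ft_force': array([-4.301,  2.692,  6.112]), 'wrist_torque': array([0.401, 0.648, 0.23 ])}
```

Call:
step_arm:
  targets:
    - {"dp": [0,0,0],"angular": [0,0,0.002],"fingers": 1}
    - {"dp": [0,0,0],"angular": [0,0,0.004],"fingers": 1}
    - {"dp": [0,0,0],"angular": [0,0,0.006],"fingers": 1}
    - {"dp": [0,0,0],"angular": [0,0,0.008],"fingers": 1}
    - {"dp": [0,0,0],"angular": [0,0,0.01],"fingers": 1}
    - {"dp": [0,0,0],"angular": [0,0,0.01],"fingers": 1}
    - {"dp": [0,0,0],"angular": [0,0,0.01],"fingers": 1}
    - {"dp": [0,0,0],"angular": [0,0,0.01],"fingers": 1}

```text
time: 25.75
tool_pos: [502.4, 164.3, 48.8]
tcp_rot: [-180.0, -0.0, 81.3]
ft_force: [-4.1, 2.3, 6.8]
finger_gap: 35.0
grip_force: 60.6
```

```bash
python3 s.py
```

```text
{'tool_pos': array([502.371, 164.268,  48.767]), 'tcp_rot': array([-1.79992e+02, -6.00000e-03,  8.13220e+01]), 'ft_force': array([-4.14 ,  2.298,  6.795]), 'wrist_torque': array([0.373, 0.721, 0.777])}
```

Wrist torque rose from the 0.25 N m friction level to 0.78 N m, so the arm touches the post at a yaw of about 81°. I release it now.

Call:
step_arm:
  targets:
    - {"dp": [0,0,0],"angular": [0,0,0],"fingers": 0.5}
    - {"dp": [0,0,0],"angular": [0,0,0],"fingers": 0.4}
    - {"dp": [0,0,0],"angular": [0,0,0],"fingers": 0.2}
    - {"dp": [0,0,0],"angular": [0,0,0],"fingers": 0}
    - {"dp": [0,0,0],"angular": [0,0,0],"fingers": 0}
    - {"dp": [0,0,0],"angular": [0,0,0],"fingers": 0}
    - {"dp": [0,0,0],"angular": [0,0,0],"fingers": 0}
    - {"dp": [0,0,0],"angular": [0,0,0],"fingers": 0}

```text
time: 26.75
tool_pos: [502.4, 164.1, 48.5]
tcp_rot: [-180.0, -0.0, 81.3]
ft_force: [-0.7, 0.5, 1.0]
finger_gap: 85.4
grip_force: 0.0
```

Call:
step_arm:
  targets:
    - {"dp": [0,0,-0.05],"angular": [0,0,0],"fingers": 0}
    - {"dp": [0,0,-0.15],"angular": [0,0,0],"fingers": 0}
    - {"dp": [0,0,-0.3],"angular": [0,0,0],"fingers": 0}
    - {"dp": [0,0,-0.5],"angular": [0,0,0],"fingers": 0}
    - {"dp": [0,0,-0.7],"angular": [0,0,0],"fingers": 0}
    - {"dp": [0,0,-0.9],"angular": [0,0,0],"fingers": 0}
    - {"dp": [0,0,-0.9],"angular": [0,0,0],"fingers": 0}
    - {"dp": [0,0,-0.9],"angular": [0,0,0],"fingers": 0}

```text
time: 27.75
tool_pos: [502.3, 164.0, 228.5]
tcp_rot: [180.0, -0.0, 81.3]
ft_force: [0.2, 0.4, -0.6]
finger_gap: 85.1
grip_force: 0.0
```

Call:
step_arm:
  targets:
    - {"dp": [-0.2,0,0],"angular": [0,0,0],"fingers": 0}
    - {"dp": [-0.4,0,0],"angular": [0,0,0],"fingers": 0}
    - {"dp": [-0.6,0,0],"angular": [0,0,0],"fingers": 0}
    - {"dp": [-0.8,0,0],"angular": [0,0,0],"fingers": 0}
    - {"dp": [-1,0,0],"angular": [0,0,0],"fingers": 0}
    - {"dp": [-1,0,0],"angular": [0,0,0],"fingers": 0}
    - {"dp": [-1,0,0],"angular": [0,0,0],"fingers": 0}
    - {"dp": [-1,0,0],"angular": [0,0,0],"fingers": 0}

```text
time: 28.75
tool_pos: [472.0, -32.7, 228.0]
tcp_rot: [-179.9, -0.0, 81.4]
ft_force: [0.8, 1.4, -0.2]
finger_gap: 85.5
grip_force: 0.0
```

```bash
python3 - <<'E'
from fit import *
r=np.radians(81.3);Rz=np.array([[np.cos(r),np.sin(r),0],[-np.sin(r),np.cos(r),0],[0,0,1]])
out=[]
for n,x0,y0 in(("scene",230,170),("top",170,165)):
    a=snapshot(n);c=cv2.resize(a[y0:y0+75,x0:x0+75],(400,400),interpolation=2);k=400/75;d=c.copy()
    for Q in lever_parts():
        h=cv2.convexHull(((proj(n,Q@Rz+[502.3,164,46])+.5-[x0,y0])*k).astype(np.int32));cv2.polylines(d,[h],True,(0,0,255),1)
    out.append(np.vstack([c,d])[:, :])
im=np.hstack(out);cv2.imwrite("pics/g.png",cv2.resize(im,(600,600)))
E
```

```text
(no output)
```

View pics/g.png

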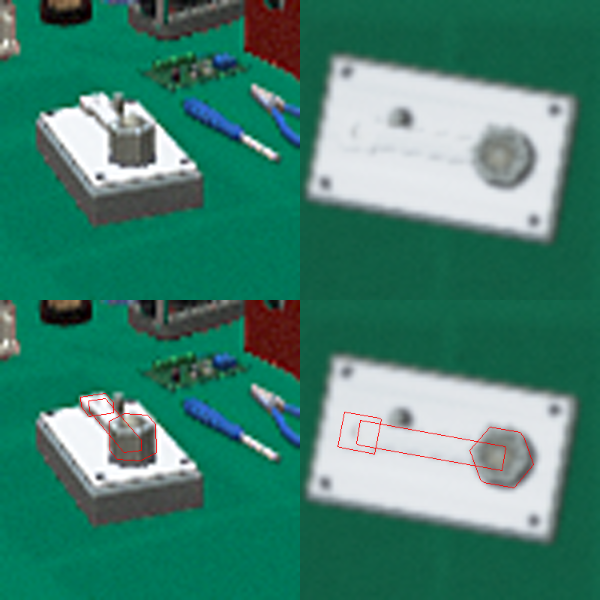

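The picture shows the lever fully down on the collar with its arm lying along the plate against the front of the stop post, at (400,118) in the top-view crop. It matches the overlay, and the gripper is clear.

```bash
python3 -c "
from bench import *
print(hand_in())"
```

```text
the job is handed in; nothing more can be done
None
```

I meshed the lever on the splined shaft, pressed it home on the collar, swung it clockwise until the arm met the front of the stop post, let go, and handed the job in at about 29 s; no verdict came back.

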